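# Ready the pots for the shellfish boil

## Task

Get the three pots ready for the shellfish boil: stand the perforated steamer plate on its feet on the floor of the large pot, then close every pot with the lid of its own size, knob up and properly seated on the rim all round. Leave the pots where they stand and do not disturb the knife, the shell or the mug.

Things in the scene. Friction and masses are not known exactly. Their poses are not given: they have to be found in the camera images.
- large_pot: The large round open steel pot, upright and loose on the table, 0.75 kg; 138 mm outside, 132 mm inside diameter, 90 mm high, wall 3 mm, floor 4 mm. Two small dark wire ears just below the rim reach to 84 mm from the axis along its +y and -y. Origin: centre of the underside; z up the axis.
- large_lid: Large pot's steel lid, 0.25 kg. Disc 148 mm wide, 10 to 14 mm above the origin; under it a tapered skirt 10 mm deep, 112 mm wide at the bottom, 122 at the disc, goes inside the pot's mouth till the disc rests on the rim (origin then 80 mm above the pot's underside). Black knob on the axis: upright cylinder, 24 mm wide, 14 to 44 mm above the origin. Origin: centre of the skirt's underside; z up.
- medium_pot: The medium round open steel pot, upright and loose on the table, 0.75 kg; 110 mm outside, 104 mm inside diameter, 78 mm high, wall 3 mm, floor 4 mm. Two small dark wire ears just below the rim reach to 70 mm from the axis along its +y and -y. Origin: centre of the underside; z up the axis.
- medium_lid: Medium pot's steel lid, 0.18 kg. Disc 120 mm wide, 10 to 14 mm above the origin; under it a tapered skirt 10 mm deep, 84 mm wide at the bottom, 94 at the disc, goes inside the pot's mouth till the disc rests on the rim (origin then 68 mm above the pot's underside). Black knob on the axis: upright cylinder, 24 mm wide, 14 to 44 mm above the origin. Origin: centre of the skirt's underside; z up.
- small_pot: The small round open steel pot, upright and loose on the table, 0.75 kg; 86 mm outside, 80 mm inside diameter, 66 mm high, wall 3 mm, floor 4 mm. Two small dark wire ears just below the rim reach to 58 mm from the axis along its +y and -y. Origin: centre of the underside; z up the axis.
- small_lid: Small pot's steel lid, 0.12 kg. Disc 96 mm wide, 10 to 14 mm above the origin; under it a tapered skirt 10 mm deep, 60 mm wide at the bottom, 70 at the disc, goes inside the pot's mouth till the disc rests on the rim (origin then 56 mm above the pot's underside). Black knob on the axis: upright cylinder, 24 mm wide, 14 to 44 mm above the origin. Origin: centre of the skirt's underside; z up.
- steamer_plate: Steamer plate for the large pot: perforated aluminium disc, 112 mm wide, 24 to 28 mm above the origin, on three 24 mm feet 44 mm from the axis; lifting post on the axis: upright cylinder 24 mm wide, 28 to 60 mm above the origin; 0.15 kg. On the pot's floor its origin is 4 mm above the pot's underside, and the large lid fits over it. Origin: centre of the feet's underside; z up.
- oyster_knife: Bystander: oyster knife with a wooden handle, 165 mm long, lying on the cutting board beyond the work (board 200 x 360 mm, 18 mm thick). Origin: underside, at the joint of handle and blade; blade along +x.
- oyster_shell: Bystander: empty grey oyster shell, about 90 x 72 mm, 21 mm high, lying on the table. Origin: underside, under its highest point.
- mug: Bystander: blue ceramic mug, 76 mm in diameter, 85 mm high, standing on the table, handle along its +y. Origin: centre of the underside.
There are look-alikes about, which are no part of the job. What is shaped like the medium_lid but turquoise is not meant.

How it is judged:
By the outcome, as a careful person would: the job done as asked, in the order asked, and still so for the second after the job is handed in, with the robot touching nothing.
It also fails if it takes over 112 s, if anything falls off the work surface, if the arm or the gripper's body presses on something with over 40 N, if the wrist force passes 120 N, or if a joint passes its speed limit or range.

## Robot

A 6-joint arm with a two-finger parallel gripper is mounted at the origin on the work surface. World frame = base frame: x ahead of the robot, y to its left, z up, the work surface at z = 0. Lengths are in m, angles in rad, forces in N, time in s.
With the tool pointing down it reaches from about 0.325 to 1 m from the base axis. Payload 5.1 kg.
Tool frame: the origin (TCP) lies between the finger pads; the fingertips stand 25 mm ahead of it and the grasp point (between the pads) lies 6 mm ahead of it; z points along the fingers, y is the line along which they close (so a half turn about z gives the same grasp; the last joint's range is limited). The gripper opens to 85 mm and grips with 20 to 120 N. Pads are 22 mm wide; open, the fingers measure 114 mm over their backs; the gripper's body (76 mm by 85 mm) begins 54 mm behind the grasp point. The pads swing forward as they close: fully open they stand 13 mm farther back than shut.
Start: joints at [-1.357, 0.124, 1.65, -0, 1.367, -0.083], TCP at [0.19, -0.622, 0.256] pointing down, gripper open.
Joint ranges: [-2.61, 2.61], [-1.02, 2.33], [0.03, 2.71], [-1.35, 4.49], [0.32, 2.68], [-2.91, 2.91]. Speed limits (rad/s): [2.57, 2.57, 3.14, 3.14, 3.14, 3.14].

## Interface

Orientations are given as a unit quaternion [w, x, y, z].
In Python, from plant import manip, imaging gives the robot as it stands.
- The arm moves only by the shell command python3 -m crank 'ROWS' [FORCE]. ROWS is a JSON list of rows, 1 to 8 of them, each of 7 numbers: the finger opening in m, then dx, dy, dz in shares of the most that a row can go, 1 being 62.5 mm, then a rotation vector rx, ry, rz in fractions of the full range, 1 being pi/2 rad; each row shifts and turns the commanded pose from where the row before left it, along the tool's axes as they then stand; what a row does not reach is not made up. A row lasts 1/8 s, in which the tool goes at most 0.0625 m and 0.188 rad, less where a joint would pass 70% of its speed; a pose out of reach is approached as far as the arm can. The fingers move at their own pace and stop on an object; FORCE is the grip in N (left out, the last holds). Time passes only in rows, so rows that do not move let the fingers close. It prints the time, the measured TCP pose, the force, the opening and the grip force at its end. A shift or turn number past 1, either way, is cut back to 1. Input that does not fit is refused with a message, and nothing moves.
- manip.state(): the state, without advancing time (a new reading comes with each control period).
- imaging.grab_frame(name): name is "side" or "top"; returns a dict with "image" (420x560x3 uint8, blue, green, red), "K" (3x3 intrinsics, pixels), "distortion" ([k1, k2, p1, p2, k3] as OpenCV has them; the pictures are not rectified), "eye" and "rotation" of the camera in the world. Camera axes: x right, y up, looking along -z (the intrinsics and any distortion apply to the point x, -y, -z); pixel columns grow to the right and rows downward; lengths in m; the calibration is good to about 2 mm. A picture is of the moment at which its call begins. There is no depth.
- manip.hand_in(): hands the job in; it is judged then, once.
The state is a dict: "time_s": time; "qpos": joint angles; "qd": joint speeds; "tau": joint torques, N m; "position": TCP position; "tool_rot": TCP orientation; "ft_force": force on the tool from outside, world axes, zero at the start; "moment": the same for the moment, N m; "opening": finger opening in m; "finger_force": force on a finger pad.
Only numpy, scipy, OpenCV 4.12 (cv2) and the standard library are available. Lean on these libraries where they do the work, as an engineer would, in place of code of your own. Each camera call takes 0.05 s, during which the arm holds its last target. There are 200 camera calls.

## Working session

There is one attempt and no reset: what is moved stays moved. The work goes in short steps, Python scripts to look and compute and a shell command to move; the robot and the scene stay as the last step left them, time stands still between calls to the robot, and variables do not carry over. Pictures are saved under pics/ and viewed, at most 14 in all, crops included, and the job is handed in when it is done.

```bash
ls; mkdir -p pics; python3 - <<'E'
from plant import manip, imaging
import cv2,numpy as np
for n in("side","top"):
    f=imaging.grab_frame(n); cv2.imwrite(f"pics/{n}0.png",f["image"]); print(n,f["K"],f["distortion"],f["eye"],f["rotation"])
s=manip.state();print(s)
E
```

```text
pics
side [[465.77973729   0.         272.77494581]
 [  0.         465.77973729 207.9191494 ]
 [  0.           0.           1.        ]] [-0.02966469  0.          0.          0.          0.        ] [ 0.04016847 -1.27682123  0.92242138] [ 0.86315491  0.47658625 -0.08934991 -0.14087489]
top [[469.69088593   0.         279.81425462]
 [  0.         469.69088593 203.10225503]
 [  0.           0.           1.        ]] [-0.15265065  0.          0.          0.          0.        ] [0.39051348 0.07693707 1.42809519] [-0.70425795 -0.03699541  0.04884968  0.7072947 ]
{'time_s': 0.1, 'qpos': array([-1.35657850e+00,  1.24428544e-01,  1.65152336e+00,  2.60281550e-05,
        1.36749268e+00, -8.25803017e-02]), 'qd': array([ 0.00041484, -0.00089042, -0.00436404,  0.00150324,  0.00153574,
       -0.00060287]), 'tau': array([ 1.08375367e-03, -4.24932003e+01, -3.66652608e+01, -7.59067962e-05,
        3.95179843e-03,  5.37574252e-06]), 'position': array([ 0.18998356, -0.62109669,  0.25519156]), 'tool_rot': array([-9.24797558e-04,  9.89009018e-01,  1.47852307e-01, -4.81858126e-05]), 'ft_force': array([-0.33115575,  0.30364316,  0.11397821]), 'moment': array([-0.03995644,  0.02091002, -0.01455278]), 'finger_force': 0.0, 'opening': 0.08565789623883155}
```

View pics/top0.png

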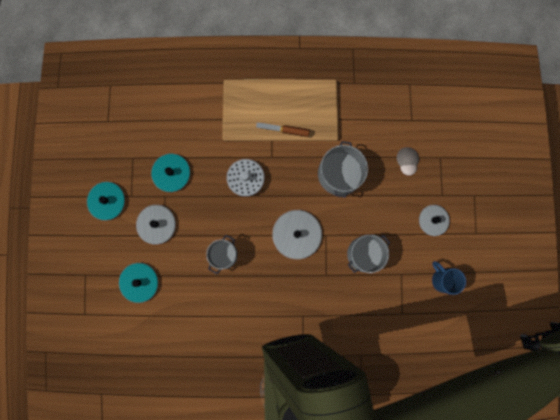

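View pics/side0.png

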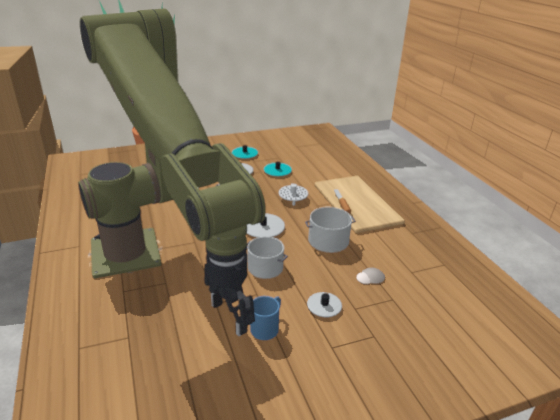

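The top view shows large pot (343,170), medium pot (369,254), small pot (222,254), large lid (297,234), steamer (245,177), small lid (434,220). Lids of medium size: steel (156,224) and turquoise (171,172), (105,201), (138,283). The steel one fits, since turquoise is excluded. In the side view the arm hides the small pot and the steel medium lid.

```bash
cat > h.py <<'E'
import cv2,numpy as np
from scipy.spatial.transform import Rotation as R
from scipy.optimize import least_squares
from plant import manip,imaging
def rays(f,px):
    px=np.asarray(px,float).reshape(-1,1,2)
    u=cv2.undistortPoints(px,np.array(f["K"]),np.array(f["distortion"])).reshape(-1,2)
    w=np.array(f["rotation"]); d=np.c_[u[:,0],-u[:,1],-np.ones(len(u))]
    return R.from_quat(np.roll(w,-1)).apply(d)
def plane(f,px,z):
    d=rays(f,px); e=np.array(f["eye"]); return e+d*((z-e[2])/d[:,2])[:,None]
def tri(f1,p1,f2,p2):
    d=[rays(f,p)[0] for f,p in((f1,p1),(f2,p2))]; e=[np.array(f["eye"]) for f in(f1,f2)]
    A=np.zeros((3,3));b=np.zeros(3)
    for di,ei in zip(d,e):
        di=di/np.linalg.norm(di);M=np.eye(3)-np.outer(di,di);A+=M;b+=M@ei
    x=np.linalg.solve(A,b)
    gap=np.linalg.norm(np.cross(d[0],d[1])@(e[0]-e[1]))/np.linalg.norm(np.cross(d[0],d[1]))
    return x,gap
def pix(f,X):
    r=R.from_quat(np.roll(f["rotation"],-1)); c=(r.inv().apply(np.atleast_2d(X)-f["eye"]))*[1,-1,-1]
    return cv2.projectPoints(c,np.zeros(3),np.zeros(3),np.array(f["K"]),np.array(f["distortion"]))[0].reshape(-1,2)
def grey(im):
    h=cv2.cvtColor(im,cv2.COLOR_BGR2HSV); return ((h[...,1]<70)&(h[...,2]>60)).astype(np.uint8)*255
def blob(m,p,close=3,maxd=12):
    m=cv2.morphologyEx(m,cv2.MORPH_CLOSE,np.ones((close,close),np.uint8)) if close else m
    cs,_=cv2.findContours(m,cv2.RETR_EXTERNAL,cv2.CHAIN_APPROX_NONE)
    cs=[c for c in cs if cv2.contourArea(c)>8]
    return max(cs,key=lambda c:cv2.pointPolygonTest(c,tuple(map(float,p)),True))
def circ(P):
    P=P[:,:2]; g=lambda v:np.hypot(P[:,0]-v[0],P[:,1]-v[1])-v[2]
    s=least_squares(g,[*P.mean(0),.05],loss="soft_l1",f_scale=.001); return s.x,np.sqrt(np.mean(s.fun**2))
E
cat > m.py <<'E'
from h import *
F={n:imaging.grab_frame(n) for n in("top","side")}
f=F["top"];g=grey(f["image"])
L={"large_pot":((343,170),.09),"medium_pot":((369,254),.078),"small_pot":((222,254),.066),"large_lid":((297,234),.014),"medium_lid":((156,224),.014),"small_lid":((434,220),.014),"steamer":((245,177),.028)}
vis=f["image"].copy()
for n,(p,z) in L.items():
    c=blob(g,p,5); h=cv2.convexHull(c); P=plane(f,c.reshape(-1,2),z)
    if "pot" in n:
        e=np.array(f["eye"])[:2]; m=P[:,:2].mean(0); P=P[((P[:,:2]-m)@(m-e))>0]
    v,r=circ(P); print(n,np.round(v*1000,1),"rms",round(r*1000,2)); cv2.drawContours(vis,[c],-1,(0,0,255),1)
cv2.imwrite("pics/vis.png",cv2.resize(vis[110:330,80:480],(800,440),interpolation=cv2.INTER_CUBIC))
s=F["side"]["image"]; cv2.imwrite("pics/s1.png",cv2.resize(s[130:330,210:410],(600,600),interpolation=cv2.INTER_CUBIC))
E
python3 m.py
```

```text
large_pot [ 658.4 -134.6   68.4] rms 3.1
medium_pot [ 408.7 -207.    53.7] rms 1.04
small_pot [402.6 215.3  51.6] rms 2.27
large_lid [469.2   2.   73.8] rms 0.9
medium_lid [500.  431.1  60.2] rms 0.99
small_lid [ 509.1 -423.4   47.9] rms 0.85
steamer [640.5 157.4  57.2] rms 0.84
```

View pics/vis.png

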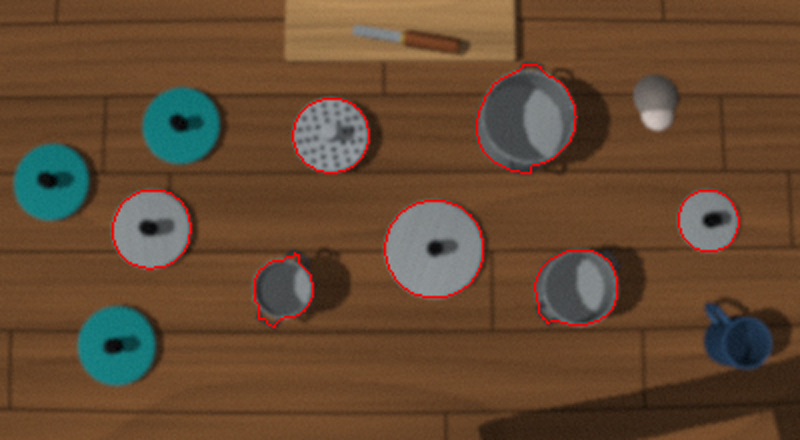

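View pics/s1.png

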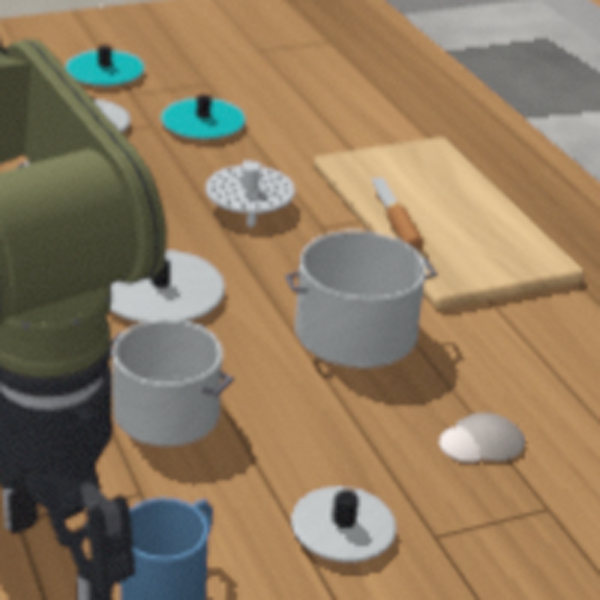

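Crop confirms: the steel lid at top-view (156,224) is the only grey one of medium size; steamer stands on its feet; ears pollute pot contours. Clean those and check heights with both views.

```bash
cat > m2.py <<'E'
from h import *
import sys
from scipy.optimize import minimize_scalar
SZ={"large_pot":(.69e-1,.09),"medium_pot":(.055,.078),"small_pot":(.043,.066),"large_lid":(.074,.014),"medium_lid":(.06,.014),"small_lid":(.048,.014),"steamer":(.056,.028)}
def fit(f,n,X,z,rad):
    m=grey(f["image"]); p=pix(f,[X])[0]; c=blob(m,p,5)
    k=np.zeros_like(m); cv2.drawContours(k,[c],-1,255,-1)
    k=cv2.morphologyEx(k,cv2.MORPH_OPEN,cv2.getStructuringElement(cv2.MORPH_ELLIPSE,(13,13)))
    c=max(cv2.findContours(k,cv2.RETR_EXTERNAL,cv2.CHAIN_APPROX_NONE)[0],key=len).reshape(-1,2)
    def at(z):
        P=plane(f,c,z)[:,:2]; e=np.array(f["eye"])[:2]
        if "pot" in n:
            m=np.array(X[:2]); P=P[((P-m)@(m-e))/np.linalg.norm(m-e)>.1*rad]
        g=lambda v:np.hypot(*(P-v[:2]).T)-rad
        s=least_squares(g,X[:2],loss="soft_l1",f_scale=.001); return s.x,np.sqrt(np.mean(s.fun**2))
    return at
def measure(n,X,F):
    rad,z=SZ[n]; X=(X[0],X[1],z)
    a=[fit(F[k],n,X,z,rad) for k in("top","side")]
    zz=minimize_scalar(lambda z:np.linalg.norm(a[0](z)[0]-a[1](z)[0]),bounds=(0,.15),method="bounded").x
    print(n,*[(k,np.round(b(z)[0]*1000,1),round(b(z)[1]*1000,2)) for k,b in zip(("top","side"),a)],"z two-view",round(zz*1000,1),"expected",z*1000)
G={"large_pot":(.658,-.135),"medium_pot":(.409,-.207),"small_pot":(.402,.215),"large_lid":(.469,.002),"medium_lid":(.5,.431),"small_lid":(.509,-.423),"steamer":(.6405,.157)}
if __name__=="__main__":
    F={n:imaging.grab_frame(n) for n in("top","side")}
    for n in sys.argv[1:] or G:
        try: measure(n,G[n],F)
        except Exception as e: print(n,"failed",e)
E
python3 m2.py
```

```text
large_pot ('top', array([ 657.7, -134.2]), np.float64(2.73)) ('side', array([ 655.4, -138.4]), np.float64(1.55)) z two-view 87.3 expected 90.0
medium_pot ('top', array([ 408.7, -205.3]), np.float64(1.1)) ('side', array([551.9, 698.5]), np.float64(2352.27)) z two-view 148.5 expected 78.0
small_pot ('top', array([407.1, 223.9]), np.float64(2.74)) ('side', array([ 612.1, 1313.5]), np.float64(2450.61)) z two-view 90.8 expected 66.0
large_lid ('top', array([469.2,   1.9]), np.float64(0.96)) ('side', array([556.2, 607.8]), np.float64(2415.77)) z two-view 150.0 expected 14.0
medium_lid ('top', array([499.9, 431.1]), np.float64(1.01)) ('side', array([553., 607.]), np.float64(2426.26)) z two-view 112.3 expected 14.0
small_lid ('top', array([ 509. , -423.3]), np.float64(0.93)) ('side', array([ 505.7, -427.1]), np.float64(1.21)) z two-view 10.6 expected 14.0
steamer ('top', array([640.8, 157. ]), np.float64(1.33)) ('side', array([637.5, 152.2]), np.float64(4.68)) z two-view 24.5 expected 28.0
```

The rows are not in the units I measure in: shifts go in shares of 62.5 mm and turns go in shares of pi/2 rad. I convert before sending: -0.052 m is -0.832, 0.03 m is 0.48, 0.15 rad / 1.5708 = 0.0955.

```bash
cat > d.py <<'E'
from h import *
import sys
s=manip.state(); r=R.from_quat(np.roll(s["tool_rot"],-1))
t=np.array(list(map(float,sys.argv[1:4]))); 
print("t",s["time_s"],"pos",s["position"].round(4),"delta tool",r.inv().apply(t-s["position"]).round(4),"x-axis",r.apply([1,0,0]).round(3),"z",r.apply([0,0,1]).round(3),"j6",s["qpos"][5].round(2))
E
python3 -m crank '[[0.085, 0, 0, 0, 0, 0, 0.0955], [0.085, 0, 0, 0, 0, 0, 0.0936], [0.085, 0.48, -0.832, 0, 0, 0, 0], [0.085, 0.48, -0.832, 0, 0, 0, 0], [0.085, 0.48, -0.832, 0, 0, 0, 0], [0.085, 0.48, -0.832, 0, 0, 0, 0], [0.085, 0.48, -0.832, 0, 0, 0, 0], [0.085, 0.48, -0.832, 0, 0, 0, 0]]' 40
python3 -m crank '[[0.085, 0.48, -0.832, 0, 0, 0, 0], [0.085, 0.48, -0.832, 0, 0, 0, 0], [0.085, 0.48, -0.832, 0, 0, 0, 0], [0.085, 0.48, -0.832, 0, 0, 0, 0], [0.085, 0.48, -0.832, 0, 0, 0, 0], [0.085, 0.48, -0.832, 0, 0, 0, 0], [0.085, 0, 0, 0, 0, 0, 0], [0.085, 0, 0, 0, 0, 0, 0]]'
python3 d.py .639 .155 .12; python3 m2.py
```

```text
time_s: 1.3
position: [0.3708, -0.3079, 0.2565]
tool_rot: [0.0, 1.0, -0.0, 0.0]
ft_force: [0.7, 0.5, -0.7]
opening: 0.0852
finger_force: 0.0
time_s: 2.3
position: [0.55, 0.0024, 0.2561]
tool_rot: [0.0, 1.0, 0.0, -0.0]
ft_force: [-0.7, -0.3, 0.6]
opening: 0.0847
finger_force: 0.0
t 2.3 pos [0.55   0.0024 0.2561] delta tool [ 0.0892 -0.1526  0.136 ] x-axis [ 1.     0.001 -0.001] z [-0.001 -0.    -1.   ] j6 1.48
large_pot ('top', array([ 657.1, -134.2]), np.float64(9.52)) ('side', array([ 655.4, -138.4]), np.float64(1.56)) z two-view 87.5 expected 90.0
medium_pot ('top', array([ 408.7, -205.4]), np.float64(0.99)) ('side', array([437.7, -83.3]), np.float64(28.01)) z two-view 149.8 expected 78.0
small_pot ('top', array([407.2, 224. ]), np.float64(2.52)) ('side', array([461. , 313.7]), np.float64(31.29)) z two-view 138.8 expected 66.0
large_lid ('top', array([459.6,  -1.3]), np.float64(19.26)) ('side', array([ 434.4, -114.3]), np.float64(69.77)) z two-view 0.0 expected 14.0
medium_lid ('top', array([499.9, 431.3]), np.float64(0.95)) ('side', array([443.8, 314.4]), np.float64(73.38)) z two-view 0.0 expected 14.0
small_lid ('top', array([ 508.9, -422.6]), np.float64(1.38)) ('side', array([ 505.6, -427.2]), np.float64(1.15)) z two-view 10.0 expected 14.0
steamer ('top', array([640.8, 156.8]), np.float64(1.29)) ('side', array([637.5, 152.2]), np.float64(4.68)) z two-view 24.7 expected 28.0
```

To row units: -0.051 m is -0.816, -0.05 m is -0.8.

```bash

python3 -m crank '[[0.085, 0.48, -0.816, 0, 0, 0, 0], [0.085, 0.48, -0.816, 0.32, 0, 0, 0], [0.085, 0.464, -0.8, 0.32, 0, 0, 0], [0.07, 0, 0, 0.8, 0, 0, 0], [0.07, 0, 0, 0.64, 0, 0, 0], [0.07, 0, 0, 0, 0, 0, 0]]'
python3 d.py .639 .155 .06; python3 - <<'E'
from h import *
for n in("side","top"):
    f=imaging.grab_frame(n); p=pix(f,[[.639,.155,.06]])[0].astype(int); print(n,p)
    c=f["image"][max(p[1]-70,0):p[1]+70,p[0]-100:p[0]+100]; cv2.imwrite(f"pics/st_{n}.png",c)
a,b=[cv2.resize(cv2.imread(f"pics/st_{n}.png"),(420,294),interpolation=cv2.INTER_CUBIC) for n in("side","top")]
cv2.imwrite("pics/st.png",np.vstack([a,b]))
E
```

```text
time_s: 3.15
position: [0.6364, 0.1525, 0.1219]
tool_rot: [0.001, 1.0, -0.001, -0.004]
ft_force: [0.1, 0.0, -0.4]
opening: 0.07
finger_force: 0.0
t 3.15 pos [0.6364 0.1525 0.1219] delta tool [ 0.0031 -0.0026  0.0618] x-axis [ 1.    -0.002 -0.009] z [-0.009 -0.001 -1.   ] j6 1.73
side [293 184]
top [245 175]
```

View pics/st.png

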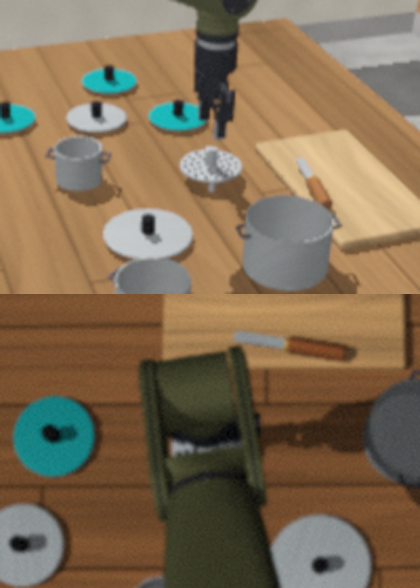

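Side view now clear: fingers hang over the steamer; both pots and lids visible on the left. Remeasure, side view of all.

```bash
python3 m2.py; python3 - <<'E'
from h import *
import m2
f=imaging.grab_frame("side");im=f["image"]; v=im.copy()
cs,_=cv2.findContours(grey(im),cv2.RETR_EXTERNAL,cv2.CHAIN_APPROX_NONE);cv2.drawContours(v,cs,-1,(0,0,255),1)
cv2.imwrite("pics/sd2.png",cv2.resize(v[120:320,180:400],(660,600)))
E
python3 d.py .639 .155 .06
```

```text
large_pot ('top', array([ 662.1, -123.5]), np.float64(8.07)) ('side', array([ 655.1, -139.3]), np.float64(1.42)) z two-view 80.1 expected 90.0
medium_pot ('top', array([ 410.8, -191.3]), np.float64(5.3)) ('side', array([438.6, -84.4]), np.float64(27.72)) z two-view 142.6 expected 78.0
small_pot ('top', array([404.8, 224.4]), np.float64(9.1)) ('side', array([461.1, 313.7]), np.float64(31.51)) z two-view 139.5 expected 66.0
large_lid ('top', array([469.2,   1.2]), np.float64(3.26)) ('side', array([ 433.6, -116.4]), np.float64(69.69)) z two-view 0.0 expected 14.0
medium_lid ('top', array([499.8, 431.3]), np.float64(0.96)) ('side', array([443.8, 314.4]), np.float64(73.63)) z two-view 0.0 expected 14.0
small_lid ('top', array([ 508.8, -423.1]), np.float64(1.01)) ('side', array([ 505.6, -427.1]), np.float64(1.19)) z two-view 10.5 expected 14.0
steamer failed max() iterable argument is empty
t 3.4 pos [0.641  0.154  0.1297] delta tool [-0.0023 -0.001   0.0697] x-axis [ 1.    -0.001  0.005] z [ 0.005  0.001 -1.   ] j6 1.73
```

View pics/sd2.png

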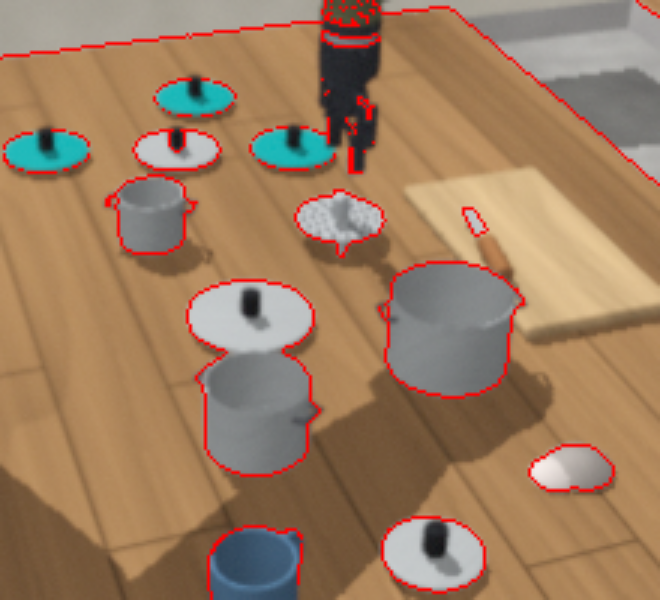

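```bash
python3 - <<'E'
s=open("m2.py").read()
a=s.index("    m=grey"); b=s.index("    def at(z)")
s=s[:a]+'''    m=grey(f["image"]); yy,xx=np.mgrid[:420,:560]
    m=cv2.morphologyEx(m,cv2.MORPH_CLOSE,np.ones((5,5),np.uint8))
    D=np.hypot(*(plane(f,np.c_[xx.ravel(),yy.ravel()],z)[:,:2]-X[:2]).T).reshape(420,560)
    m[D>rad+.015]=0; c=blob(m,pix(f,[X])[0],0)
    k=np.zeros_like(m); cv2.drawContours(k,[c],-1,255,-1)
    k=cv2.morphologyEx(k,cv2.MORPH_OPEN,cv2.getStructuringElement(cv2.MORPH_ELLIPSE,(11,11)))
    c=max(cv2.findContours(k,cv2.RETR_EXTERNAL,cv2.CHAIN_APPROX_NONE)[0],key=len).reshape(-1,2)
    c=c[abs(D[c[:,1],c[:,0]]-rad)<.010]
'''+s[b:]
open("m2.py","w").write(s)
E
python3 m2.py
```

```text
large_pot ('top', array([ 656.2, -134.3]), np.float64(3.44)) ('side', array([ 655.1, -139.3]), np.float64(1.42)) z two-view 87.0 expected 90.0
medium_pot ('top', array([ 408.7, -199.6]), np.float64(1.42)) ('side', array([ 406.5, -201.9]), np.float64(3.4)) z two-view 76.4 expected 78.0
small_pot ('top', array([404.4, 223.2]), np.float64(3.36)) ('side', array([408.1, 221.5]), np.float64(1.45)) z two-view 124.6 expected 66.0
large_lid ('top', array([469.2,   1.4]), np.float64(2.54)) ('side', array([466.4,  -2.2]), np.float64(2.08)) z two-view 11.4 expected 14.0
medium_lid ('top', array([499.9, 431.3]), np.float64(0.97)) ('side', array([498.1, 425.3]), np.float64(3.58)) z two-view 10.4 expected 14.0
small_lid ('top', array([ 508.8, -423.1]), np.float64(1.07)) ('side', array([ 505.6, -427.3]), np.float64(1.26)) z two-view 10.3 expected 14.0
steamer failed max() iterable argument is empty
  return _methods._mean(a, axis=axis, dtype=dtype,
  ret = ret.dtype.type(ret / rcount)
```

To row units: 0.035 m is 0.56, 0.034 m is 0.544.

```bash

python3 -m crank '[[0.07, -0.016, -0.016, 0.56, 0, 0, 0], [0.07, 0, 0, 0.544, 0, 0, 0], [0.07, 0, 0, 0, 0, 0, 0], [0.07, 0, 0, 0, 0, 0, 0]]'
python3 d.py .639 .155 .06
python3 -m crank '[[0, 0, 0, 0, 0, 0, 0], [0, 0, 0, 0, 0, 0, 0], [0, 0, 0, 0, 0, 0, 0], [0, 0, 0, 0, 0, 0, 0], [0, 0, 0, 0, 0, 0, 0], [0, 0, 0, -0.16, 0, 0, 0], [0, 0, 0, 0, 0, 0, 0]]' 60
python3 d.py .639 .155 .06
```

```text
time_s: 4.0
position: [0.6394, 0.1555, 0.0592]
tool_rot: [-0.0, 1.0, -0.0, 0.001]
ft_force: [0.4, 0.1, -0.5]
opening: 0.0701
finger_force: 0.0
t 4.0 pos [0.6394 0.1555 0.0592] delta tool [-0.0004  0.0005 -0.0008] x-axis [ 1.    -0.     0.003] z [ 0.003  0.    -1.   ] j6 1.73
time_s: 4.88
position: [0.6385, 0.1553, 0.0679]
tool_rot: [-0.0, 1.0, -0.0, 0.0]
ft_force: [0.8, -0.2, -1.5]
opening: 0.0221
finger_force: 58.7
t 4.875 pos [0.6385 0.1553 0.0679] delta tool [0.0005 0.0003 0.0079] x-axis [ 1.    -0.     0.001] z [ 0.001  0.    -1.   ] j6 1.73
```

To row units: -0.06 m is -0.96, 0.05 m is 0.8.

```bash

python3 -m crank '[[0, 0, 0, -0.96, 0, 0, 0], [0, 0, 0, -0.96, 0, 0, 0], [0, 0.048, 0.8, 0, 0, 0, 0], [0, 0.048, 0.8, 0, 0, 0, 0], [0, 0.048, 0.8, 0, 0, 0, 0], [0, 0.048, 0.8, 0, 0, 0, 0], [0, 0.048, 0.8, 0, 0, 0, 0], [0, 0.048, 0.672, 0, 0, 0, 0]]'
python3 -m crank '[[0, 0, 0, 0, 0, 0, 0], [0, 0, 0, 0, 0, 0, 0], [0, 0, 0, 0, 0, 0, 0]]' 
python3 d.py .6565 -.1365 .18
python3 - <<'E'
from h import *
v=[]
for n in("side","top"):
    f=imaging.grab_frame(n); p=pix(f,[[.6565,-.1365,.1]])[0].astype(int); print(n,p)
    v.append(cv2.resize(f["image"][max(p[1]-70,0):max(p[1]-70,0)+140,p[0]-80:p[0]+80],(480,420),interpolation=cv2.INTER_CUBIC)[:300])
cv2.imwrite("pics/pot1.png",np.vstack(v))
E
```

```text
time_s: 5.88
position: [0.6556, -0.1386, 0.1866]
tool_rot: [-0.0, 1.0, -0.0, -0.001]
ft_force: [0.6, -0.7, -1.0]
opening: 0.0225
finger_force: 59.0
time_s: 6.25
position: [0.656, -0.1354, 0.187]
tool_rot: [-0.0, 1.0, 0.001, -0.0]
ft_force: [0.0, -0.2, -1.7]
opening: 0.0221
finger_force: 59.2
t 6.25 pos [ 0.656  -0.1354  0.187 ] delta tool [0.0005 0.0011 0.007 ] x-axis [ 1.     0.001 -0.001] z [-0.001  0.    -1.   ] j6 1.29
side [331 214]
top [345 167]
```

View pics/pot1.png

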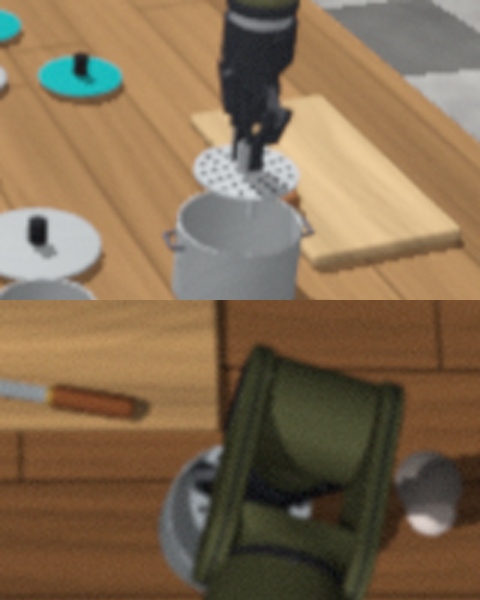

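Plate level above the pot mouth (side crop: plate centred (247,172) over pot centre (240,220)). Lower.

```bash

python3 -m crank '[[0, 0, 0.016, 0.64, 0, 0, 0], [0, 0, 0, 0.48, 0, 0, 0], [0, 0, 0, 0.32, 0, 0, 0], [0, 0, 0, 0.24, 0, 0, 0], [0, 0, 0, 0.16, 0, 0, 0], [0, 0, 0, 0.064, 0, 0, 0], [0, 0, 0, 0, 0, 0, 0], [0, 0, 0, 0, 0, 0, 0]]'
python3 -m crank '[[0, 0, 0, 0.048, 0, 0, 0], [0, 0, 0, 0, 0, 0, 0], [0, 0, 0, 0.032, 0, 0, 0], [0, 0, 0, 0, 0, 0, 0]]'; python3 d.py .6565 -.1365 .0632
```

```text
time_s: 7.35
position: [0.6568, -0.1379, 0.0693]
tool_rot: [0.0, 1.0, -0.0, 0.001]
ft_force: [-1.3, -1.2, -1.5]
opening: 0.0219
finger_force: 59.2
time_s: 7.85
position: [0.656, -0.1377, 0.0631]
tool_rot: [-0.0, 1.0, -0.0, -0.0]
ft_force: [-0.0, 0.4, -2.0]
opening: 0.022
finger_force: 59.2
t 7.85 pos [ 0.656  -0.1377  0.0631] delta tool [ 0.0005 -0.0012 -0.0001] x-axis [ 1. -0. -0.] z [-0.  0. -1.] j6 1.28
```

To row units: 0.001 m is 0.016.

```bash

python3 -m crank '[[0, 0, 0, 0.016, 0, 0, 0], [0, 0, 0, 0, 0, 0, 0]]'; python3 -m crank '[[0.05, 0, 0, 0, 0, 0, 0], [0.05, 0, 0, 0, 0, 0, 0], [0.05, 0, 0, 0, 0, 0, 0], [0.05, 0, 0, 0, 0, 0, 0], [0.05, 0, 0, -0.48, 0, 0, 0], [0.05, 0, 0, -0.8, 0, 0, 0], [0.05, 0, 0, -0.96, 0, 0, 0], [0.05, 0, 0, -0.64, 0, 0, 0]]'
python3 -m crank '[[0.07, -0.88, 0, 0, 0, 0, 0], [0.07, -0.88, 0, 0, 0, 0, 0], [0.07, -0.88, 0, 0, 0, 0, 0], [0.07, -0.32, 0, 0, 0, 0, 0], [0.07, 0, 0, 0, 0, 0, 0]]'
python3 d.py .467 0 .1
python3 m2.py large_pot large_lid medium_lid small_lid medium_pot small_pot
python3 - <<'E'
from h import *
v=[]
for n in("side","top"):
    f=imaging.grab_frame(n); p=pix(f,[[.6565,-.1365,.09]])[0].astype(int); print(n,p)
    v.append(cv2.resize(f["image"][p[1]-50:p[1]+50,p[0]-80:p[0]+80],(480,300),interpolation=cv2.INTER_CUBIC))
cv2.imwrite("pics/pot2.png",np.vstack(v))
E
```

```text
time_s: 8.1
position: [0.6562, -0.1377, 0.0629]
tool_rot: [0.0, 1.0, -0.0, -0.0]
ft_force: [-2.2, -0.1, 2.5]
opening: 0.0225
finger_force: 59.5
time_s: 9.1
position: [0.657, -0.1379, 0.2462]
tool_rot: [0.001, 1.0, -0.0, 0.002]
ft_force: [-0.1, -0.8, 1.1]
opening: 0.0505
finger_force: 0.0
time_s: 9.72
position: [0.4703, -0.1376, 0.2426]
tool_rot: [0.0, 1.0, -0.001, 0.001]
ft_force: [0.1, 0.2, 0.6]
opening: 0.0702
finger_force: 0.0
t 9.725 pos [ 0.4703 -0.1376  0.2426] delta tool [-0.0036 -0.1377  0.1425] x-axis [ 1.    -0.001  0.001] z [ 0.001 -0.    -1.   ] j6 1.18
large_pot ('top', array([ 658.1, -134.2]), np.float64(2.61)) ('side', array([ 655.5, -137.9]), np.float64(1.84)) z two-view 87.6 expected 90.0
large_lid ('top', array([469.1,   1.9]), np.float64(0.94)) ('side', array([466.7,  -2. ]), np.float64(2.13)) z two-view 11.2 expected 14.0
medium_lid ('top', array([500. , 431.1]), np.float64(0.98)) ('side', array([498.1, 425.3]), np.float64(3.58)) z two-view 10.4 expected 14.0
small_lid ('top', array([ 508.6, -422.6]), np.float64(1.82)) ('side', array([ 505.1, -427.5]), np.float64(1.2)) z two-view 9.7 expected 14.0
medium_pot ('top', array([ 403.8, -201.9]), np.float64(1.83)) ('side', array([ 407.1, -201.3]), np.float64(3.2)) z two-view 78.8 expected 78.0
small_pot ('top', array([406.4, 223.5]), np.float64(2.96)) ('side', array([408.2, 220.7]), np.float64(1.41)) z two-view 128.0 expected 66.0
side [330 217]
top [344 167]
  return _methods._mean(a, axis=axis, dtype=dtype,
  ret = ret.dtype.type(ret / rcount)
```

View pics/pot2.png

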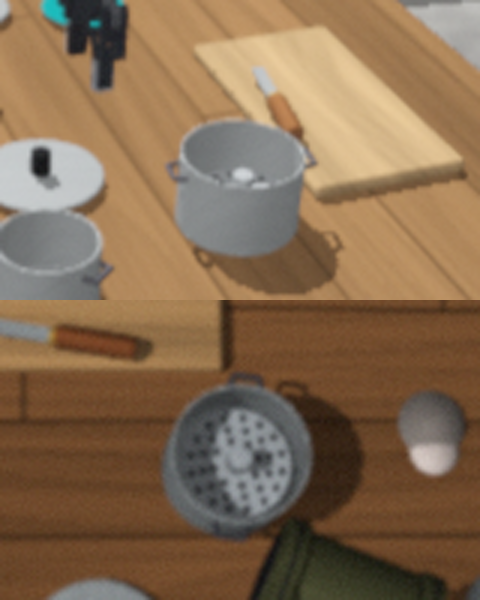

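The plate lies level and centred on the pot floor (post at top crop (240,458)). Now the large lid.

To row units: -0.05 m is -0.8, 0.04 m is 0.64.

```bash

python3 -m crank '[[0.07, 0, -0.8, 0.48, 0, 0, 0], [0.07, -0.032, -0.8, 0.8, 0, 0, 0], [0.07, 0, -0.592, 0.8, 0, 0, 0], [0.07, 0, 0, 0.64, 0, 0, 0], [0.07, 0, 0, 0.32, 0, 0, 0], [0.07, 0, 0, 0, 0, 0, 0], [0.07, 0, 0, 0, 0, 0, 0]]'; python3 d.py .468 0 .044
```

```text
time_s: 10.8
position: [0.4706, -0.0065, 0.0591]
tool_rot: [0.0, 1.0, -0.0, 0.001]
ft_force: [0.3, -0.0, 1.0]
opening: 0.0699
finger_force: 0.0
t 10.8 pos [ 0.4706 -0.0065  0.0591] delta tool [-0.0026 -0.0065  0.0151] x-axis [ 1.    -0.     0.001] z [ 0.001 -0.    -1.   ] j6 1.44
```

To row units: 0.015 m is 0.24, -0.0065 m is -0.104.

```bash

python3 -m crank '[[0.07, -0.04, -0.104, 0, 0, 0, 0], [0.07, 0, 0, 0.24, 0, 0, 0], [0.07, 0, 0, 0, 0, 0, 0], [0.07, 0, 0, 0, 0, 0, 0]]'; python3 d.py .468 0 .044
python3 -m crank '[[0, 0, 0, 0, 0, 0, 0], [0, 0, 0, 0, 0, 0, 0], [0, 0, 0, 0, 0, 0, 0], [0, 0, 0, 0, 0, 0, 0], [0, 0, 0, 0, 0, 0, 0], [0, 0, 0, -0.16, 0, 0, 0], [0, 0, 0, 0, 0, 0, 0]]' 80
python3 d.py .468 0 .18
```

```text
time_s: 11.3
position: [0.4667, 0.0, 0.0429]
tool_rot: [-0.0, 1.0, -0.0, -0.0]
ft_force: [1.3, -0.2, -0.8]
opening: 0.0701
finger_force: 0.0
t 11.3 pos [0.4667 0.     0.0429] delta tool [ 0.0013  0.     -0.0011] x-axis [ 1.    -0.    -0.001] z [-0.001  0.    -1.   ] j6 1.46
time_s: 12.18
position: [0.4672, -0.0001, 0.0536]
tool_rot: [0.0, 1.0, -0.0, 0.001]
ft_force: [0.1, -0.2, -3.1]
opening: 0.0218
finger_force: 78.4
t 12.175 pos [ 4.672e-01 -1.000e-04  5.360e-02] delta tool [ 0.001  -0.     -0.1264] x-axis [ 1.    -0.     0.001] z [ 0.001 -0.    -1.   ] j6 1.46
```

To row units: -0.05 m is -0.8, 0.047 m is 0.752.

```bash

python3 -m crank '[[0, 0, 0, -0.8, 0, 0, 0], [0, 0, 0, -0.8, 0, 0, 0], [0, 0, 0, -0.64, 0, 0, 0], [0, 0.752, 0.544, 0, 0, 0, 0], [0, 0.752, 0.544, 0, 0, 0, 0], [0, 0.752, 0.544, 0, 0, 0, 0], [0, 0.752, 0.544, 0, 0, 0, 0], [0, 0, 0, 0, 0, 0, 0]]'
python3 -m crank '[[0, 0, 0, 0, 0, 0, 0], [0, 0, 0, 0, 0, 0, 0]]'
python3 d.py .656 -.136 .126
```

```text
time_s: 13.18
position: [0.6564, -0.1384, 0.1905]
tool_rot: [-0.0, 1.0, -0.001, -0.001]
ft_force: [-0.9, -0.0, -3.8]
opening: 0.0217
finger_force: 79.0
time_s: 13.42
position: [0.654, -0.1352, 0.193]
tool_rot: [-0.0, 1.0, 0.0, -0.0]
ft_force: [-0.4, -0.6, -2.1]
opening: 0.0217
finger_force: 79.0
t 13.425 pos [ 0.654  -0.1352  0.193 ] delta tool [0.002  0.0008 0.067 ] x-axis [ 1.     0.    -0.001] z [-0.001  0.    -1.   ] j6 1.29
```

To row units: 0.03 m is 0.48, 0.02 m is 0.32.

```bash

python3 -m crank '[[0, 0.016, 0, 0.48, 0, 0, 0], [0, 0, 0, 0.32, 0, 0, 0], [0, 0, 0, 0.16, 0, 0, 0], [0, 0, 0, 0, 0, 0, 0], [0, 0, 0, 0, 0, 0, 0]]'
python3 -m crank '[[0, 0, 0, 0.048, 0, 0, 0], [0, 0, 0, 0.032, 0, 0, 0], [0, 0, 0, 0, 0, 0, 0]]'
python3 -m crank '[[0, 0, 0, 0.032, 0, 0, 0], [0, 0, 0, 0, 0, 0, 0]]'
python3 d.py .656 -.136 .123
```

```text
time_s: 14.05
position: [0.6565, -0.1361, 0.1343]
tool_rot: [0.0, 1.0, -0.0, 0.001]
ft_force: [0.6, -0.2, -2.3]
opening: 0.0219
finger_force: 79.0
time_s: 14.42
position: [0.6558, -0.136, 0.128]
tool_rot: [-0.0, 1.0, -0.0, -0.0]
ft_force: [-0.4, 0.1, -2.6]
opening: 0.0215
finger_force: 79.0
time_s: 14.68
position: [0.6557, -0.1359, 0.1258]
tool_rot: [-0.0, 1.0, -0.0, -0.0]
ft_force: [-0.3, 0.5, -3.1]
opening: 0.0213
finger_force: 79.0
t 14.675 pos [ 0.6557 -0.1359  0.1258] delta tool [0.0003 0.0001 0.0028] x-axis [ 1.    -0.    -0.001] z [-0.001  0.    -1.   ] j6 1.29
```

To row units: 0.0015 m is 0.024.

```bash

python3 -m crank '[[0, 0, 0, 0.024, 0, 0, 0], [0, 0, 0, 0, 0, 0, 0]]'
python3 -m crank '[[0, 0, 0, 0.016, 0, 0, 0], [0, 0, 0, 0, 0, 0, 0]]'
python3 -m crank '[[0, 0, 0, 0.008, 0, 0, 0], [0, 0, 0, 0, 0, 0, 0]]'
```

```text
time_s: 14.92
position: [0.6558, -0.136, 0.1244]
tool_rot: [-0.0, 1.0, -0.0, -0.0]
ft_force: [-0.6, 0.6, -3.1]
opening: 0.0215
finger_force: 79.0
time_s: 15.18
position: [0.656, -0.136, 0.1239]
tool_rot: [0.0, 1.0, -0.0, 0.0]
ft_force: [-0.3, 0.6, -1.0]
opening: 0.0214
finger_force: 79.3
time_s: 15.42
position: [0.656, -0.136, 0.1239]
tool_rot: [0.0, 1.0, -0.0, 0.0]
ft_force: [-2.8, 0.3, 2.0]
opening: 0.0221
finger_force: 79.3
```

Seated at the expected height. Release, back up and check while heading to the small lid.

```bash

python3 -m crank '[[0.05, 0, 0, 0, 0, 0, 0], [0.05, 0, 0, 0, 0, 0, 0], [0.05, 0, 0, 0, 0, 0, 0], [0.05, 0, 0, 0, 0, 0, 0], [0.05, 0, 0, -0.64, 0, 0, 0], [0.05, 0, 0, -0.8, 0, 0, 0], [0.06, -0.4, 0.8, 0, 0, 0, 0], [0.07, -0.4, 0.8, 0, 0, 0, 0]]'
python3 -m crank '[[0.07, -0.4, 0.8, 0, 0, 0, 0], [0.07, -0.4, 0.8, 0, 0, 0, 0], [0.07, -0.4, 0.8, 0, 0, 0, 0], [0.07, -0.384, 0.64, 0, 0, 0, 0], [0.07, 0, 0, 0, 0, 0, 0], [0.07, 0, 0, 0, 0, 0, 0]]'
python3 d.py .507 -.425 .1
python3 - <<'E'
from h import *
import m2
m2.SZ["lidp"]=(.074,.094)
F={n:imaging.grab_frame(n) for n in("top","side")}
for n,X in(("lidp",(.656,-.136)),("medium_pot",(.407,-.2035)),("small_pot",(.405,.222)),("large_lid",(.656,-.136)))[:3]:
    try:m2.measure(n,X,F)
    except Exception as e:print(n,e)
for k in F: cv2.imwrite(f"pics/a_{k}.png",F[k]["image"])
p=pix(F["side"],[[.656,-.136,.09]])[0].astype(int); a=cv2.resize(F["side"]["image"][p[1]-50:p[1]+50,p[0]-80:p[0]+80],(480,300),interpolation=cv2.INTER_CUBIC)
b=[]
for X in((.405,.22,.066),(.407,-.204,.078)):
    p=pix(F["top"],[X])[0].astype(int); b.append(cv2.resize(F["top"]["image"][p[1]-30:p[1]+30,p[0]-30:p[0]+30],(300,300),interpolation=cv2.INTER_CUBIC));print(p)
cv2.imwrite("pics/c1.png",np.vstack([np.hstack([a,np.zeros((300,120,3),np.uint8)]),np.hstack(b)]))
E
```

```text
time_s: 16.42
position: [0.606, -0.2368, 0.2147]
tool_rot: [0.001, 1.0, 0.001, 0.001]
ft_force: [-0.5, -0.8, -0.7]
opening: 0.0699
finger_force: 0.0
time_s: 17.18
position: [0.5069, -0.4257, 0.213]
tool_rot: [-0.0, 1.0, -0.0, 0.0]
ft_force: [-0.4, 0.4, 0.1]
opening: 0.0701
finger_force: 0.0
t 17.175 pos [ 0.5069 -0.4257  0.213 ] delta tool [ 1.00e-04 -6.00e-04  1.13e-01] x-axis [ 1. -0.  0.] z [ 0.     0.001 -1.   ] j6 0.79
lidp ('top', array([ 657.1, -135.4]), np.float64(3.43)) ('side', array([ 654.9, -143.2]), np.float64(4.79)) z two-view 89.0 expected 94.0
medium_pot ('top', array([ 408.9, -205.4]), np.float64(1.14)) ('side', array([ 405.6, -207.3]), np.float64(1.6)) z two-view 110.9 expected 78.0
small_pot ('top', array([406.4, 224.3]), np.float64(2.65)) ('side', array([411.2, 224.7]), np.float64(2.34)) z two-view 89.7 expected 66.0
[222 255]
[369 253]
  return _methods._mean(a, axis=axis, dtype=dtype,
  ret = ret.dtype.type(ret / rcount)
```

View pics/c1.png

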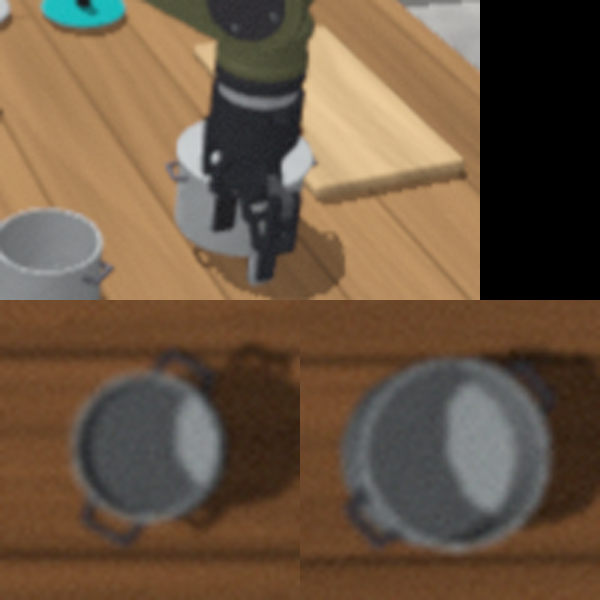

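```bash

python3 -m crank '[[0.07, 0, -0.008, 0.96, 0, 0, 0], [0.07, 0, 0, 0.88, 0, 0, 0], [0.07, 0, 0, 0.48, 0, 0, 0], [0.07, 0, 0, 0.384, 0, 0, 0], [0.07, 0, 0, 0, 0, 0, 0], [0.07, 0, 0, 0, 0, 0, 0]]'; python3 d.py .507 -.425 .044
python3 - <<'E'
from h import *
im=imaging.grab_frame("side")
print(plane(im,[[1,1]],0).shape)
f=imaging.grab_frame("top")
print("small",plane(f,[[221.6,254.0]],.066),"med",plane(f,[[369.2,253.2]],.078))
f=im; b=[]
for X in((.405,.22,.066),(.407,-.204,.078)):
    p=pix(f,[X])[0].astype(int); print(p); b.append(cv2.resize(f["image"][p[1]-30:p[1]+30,p[0]-30:p[0]+30],(390,390),interpolation=cv2.INTER_CUBIC))
cv2.imwrite("pics/c2.png",np.hstack(b))
E
```

```text
time_s: 18.02
position: [0.508, -0.4253, 0.0455]
tool_rot: [0.001, 1.0, 0.0, 0.001]
ft_force: [-0.2, 0.0, 0.1]
opening: 0.0696
finger_force: 0.0
t 18.025 pos [ 0.508  -0.4253  0.0455] delta tool [-0.001  -0.0003  0.0015] x-axis [1.    0.001 0.001] z [ 0.001 -0.001 -1.   ] j6 0.79
(1, 3)
small [[0.40914401 0.22265049 0.066     ]] med [[ 0.4086449  -0.20367363  0.078     ]]
[229 184]
[265 245]
```

View pics/c2.png

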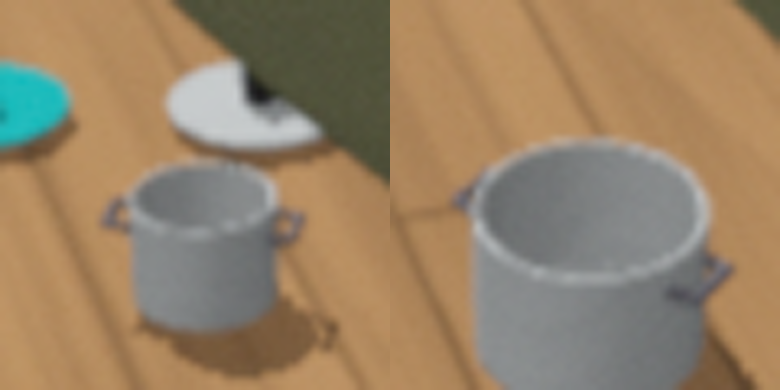

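Side crop: small-pot rim ellipse centre at image (229.8,184.1), medium-pot rim at (265.8,246.8). Triangulate while gripping the small lid.

```bash
python3 - <<'E'
from h import *
t=imaging.grab_frame("top");s=imaging.grab_frame("side")
for n,a,b,z in(("small",[221.6,254.0],[229.8,184.1],.066),("med",[369.2,253.2],[265.75,246.8],.078)):
    print(n,"top",plane(t,[a],z).round(4),"side",plane(s,[b],z).round(4),tri(t,a,s,b))
E
python3 -m crank '[[0, 0, 0, 0.016, 0, 0, 0], [0, 0, 0, 0, 0, 0, 0], [0, 0, 0, 0, 0, 0, 0], [0, 0, 0, 0, 0, 0, 0], [0, 0, 0, 0, 0, 0, 0], [0, 0, 0, 0, 0, 0, 0], [0, 0, 0, -0.16, 0, 0, 0], [0, 0, 0, 0, 0, 0, 0]]' 80
python3 d.py .406 .22 .2
```

```text
small top [[0.4091 0.2227 0.066 ]] side [[0.4076 0.2208 0.066 ]] (array([0.40864573, 0.22292217, 0.06468832]), np.float64(0.0010652521564083314))
med top [[ 0.4086 -0.2037  0.078 ]] side [[ 0.4071 -0.2084  0.078 ]] (array([ 0.408589  , -0.20431473,  0.0747719 ]), np.float64(0.0002067729620920022))
time_s: 19.23
position: [0.5071, -0.4258, 0.0539]
tool_rot: [0.0, 1.0, -0.0, 0.0]
ft_force: [-0.2, 0.2, -1.5]
opening: 0.0216
finger_force: 78.5
t 19.225 pos [ 0.5071 -0.4258  0.0539] delta tool [-0.1011 -0.6456 -0.1468] x-axis [ 1.    -0.     0.001] z [ 0.001 -0.001 -1.   ] j6 0.79
```

To row units: -0.054 m is -0.864, -0.0083 m is -0.1328.

```bash

python3 -m crank '[[0, 0, 0, -0.8, 0, 0, 0], [0, 0, 0, -0.8, 0, 0, 0], [0, 0, 0, -0.8, 0, 0, 0], [0, -0.1328, -0.864, 0, 0, 0, 0], [0, -0.1328, -0.864, 0, 0, 0, 0], [0, -0.1328, -0.864, 0, 0, 0, 0], [0, -0.1328, -0.864, 0, 0, 0, 0], [0, -0.1328, -0.864, 0, 0, 0, 0]]'
python3 -m crank '[[0, -0.1328, -0.864, 0, 0, 0, 0], [0, -0.1328, -0.864, 0, 0, 0, 0], [0, -0.1328, -0.864, 0, 0, 0, 0], [0, -0.1328, -0.864, 0, 0, 0, 0], [0, -0.1328, -0.864, 0, 0, 0, 0], [0, -0.1328, -0.864, 0, 0, 0, 0], [0, -0.1328, -0.864, 0, 0, 0, 0], [0, 0, 0, 0, 0, 0, 0]]'
python3 -m crank '[[0, 0, 0, 0, 0, 0, 0], [0, 0, 0, 0, 0, 0, 0]]'
python3 d.py .4083 .2218 .12
```

```text
time_s: 20.23
position: [0.4647, -0.1537, 0.2028]
tool_rot: [-0.0, 1.0, -0.0, 0.0]
ft_force: [0.9, -0.3, -0.6]
opening: 0.0217
finger_force: 78.7
time_s: 21.22
position: [0.4062, 0.2254, 0.2029]
tool_rot: [-0.0, 1.0, 0.003, -0.0]
ft_force: [-0.4, -0.1, -1.1]
opening: 0.0217
finger_force: 78.9
time_s: 21.48
position: [0.4075, 0.2216, 0.2029]
tool_rot: [0.0, 1.0, -0.001, -0.0]
ft_force: [0.3, 0.4, -1.1]
opening: 0.0213
finger_force: 78.9
t 21.475 pos [0.4075 0.2216 0.2029] delta tool [ 0.0008 -0.0003  0.0829] x-axis [ 1.    -0.002 -0.   ] z [-0. -0. -1.] j6 1.96
```

To row units: 0.04 m is 0.64, 0.03 m is 0.48.

```bash

python3 -m crank '[[0, 0.016, 0, 0.64, 0, 0, 0], [0, 0, 0, 0.48, 0, 0, 0], [0, 0, 0, 0.24, 0, 0, 0], [0, 0, 0, 0.128, 0, 0, 0], [0, 0, 0, 0, 0, 0, 0], [0, 0, 0, 0, 0, 0, 0]]'
python3 -m crank '[[0, 0, 0, 0.064, 0, 0, 0], [0, 0, 0, 0.048, 0, 0, 0], [0, 0, 0, 0, 0, 0, 0], [0, 0, 0, 0, 0, 0, 0]]'
python3 d.py .4083 .2218 .1002
```

```text
time_s: 22.22
position: [0.4093, 0.2228, 0.1114]
tool_rot: [-0.0, 1.0, -0.0, 0.001]
ft_force: [0.5, 0.1, -1.7]
opening: 0.0218
finger_force: 78.9
time_s: 22.72
position: [0.4083, 0.2226, 0.1031]
tool_rot: [-0.0, 1.0, -0.0, -0.0]
ft_force: [-0.3, -0.2, -0.7]
opening: 0.0215
finger_force: 78.9
t 22.725 pos [0.4083 0.2226 0.1031] delta tool [-0.      0.0008  0.0029] x-axis [ 1. -0. -0.] z [-0.  0. -1.] j6 1.95
```

The rows are not in the units I measure in: shifts go in shares of 62.5 mm and turns go in shares of pi/2 rad. I convert before sending: 0.0015 m is 0.024, 0.0005 m is 0.008.

```bash

python3 -m crank '[[0, 0, 0.008, 0.024, 0, 0, 0], [0, 0, 0, 0, 0, 0, 0]]'
python3 -m crank '[[0, 0, 0, 0.016, 0, 0, 0], [0, 0, 0, 0, 0, 0, 0]]'
python3 -m crank '[[0, 0, 0, 0.008, 0, 0, 0], [0, 0, 0, 0, 0, 0, 0]]'
```

```text
time_s: 22.98
position: [0.4083, 0.222, 0.1015]
tool_rot: [0.0, 1.0, -0.0, -0.0]
ft_force: [0.6, 0.1, -0.6]
opening: 0.0216
finger_force: 78.9
time_s: 23.22
position: [0.4083, 0.222, 0.1006]
tool_rot: [0.0, 1.0, -0.0, -0.0]
ft_force: [-0.4, -0.5, -1.0]
opening: 0.0216
finger_force: 78.9
time_s: 23.48
position: [0.4083, 0.222, 0.1001]
tool_rot: [0.0, 1.0, -0.0, -0.0]
ft_force: [-0.5, 0.7, -2.1]
opening: 0.0216
finger_force: 78.9
```

To row units: 0.0007 m is 0.0112.

```bash

python3 -m crank '[[0, 0, 0, 0.0112, 0, 0, 0], [0, 0, 0, 0, 0, 0, 0]]'
python3 -m crank '[[0, 0, 0, 0.008, 0, 0, 0], [0, 0, 0, 0, 0, 0, 0]]'
```

```text
time_s: 23.72
position: [0.4085, 0.2221, 0.0996]
tool_rot: [-0.0, 1.0, -0.0, 0.0]
ft_force: [-0.4, 0.4, -0.2]
opening: 0.0218
finger_force: 79.0
time_s: 23.98
position: [0.4085, 0.2221, 0.0995]
tool_rot: [-0.0, 1.0, -0.0, -0.0]
ft_force: [-2.7, -2.1, 4.6]
opening: 0.0216
finger_force: 79.3
```

To row units: -0.052 m is -0.832, -0.05 m is -0.8.

```bash

python3 -m crank '[[0.05, 0, 0, 0, 0, 0, 0], [0.05, 0, 0, 0, 0, 0, 0], [0.05, 0, 0, 0, 0, 0, 0], [0.05, 0, 0, 0, 0, 0, 0], [0.05, 0, 0, -0.64, 0, 0, 0], [0.05, 0, 0, -0.8, 0, 0, 0], [0.07, 0.36, -0.832, 0, 0, 0, 0], [0.07, 0.36, -0.832, 0, 0, 0, 0]]'
python3 -m crank '[[0.07, 0.36, -0.832, 0, 0, 0, 0], [0.07, 0.36, -0.816, 0, 0, 0, 0], [0.07, 0, 0, 0.64, 0, 0, 0], [0.07, 0, 0, 0, 0, 0, 0], [0.07, 0, 0, 0, 0, 0, 0]]'
python3 d.py .4985 .429 .044
python3 - <<'E'
from h import *
f=imaging.grab_frame("side"); b=[]
for X in((.408,.222,.08),(.498,.429,.05)):
    p=pix(f,[X])[0].astype(int); print(p); b.append(cv2.resize(f["image"][p[1]-30:p[1]+30,p[0]-30:p[0]+30],(390,390),interpolation=cv2.INTER_CUBIC))
t=imaging.grab_frame("top")
for X in((.408,.222,.08),(.656,-.136,.09)):
    p=pix(t,[X])[0].astype(int); print(p); b.append(cv2.resize(t["image"][p[1]-30:p[1]+30,p[0]-30:p[0]+30],(390,390),interpolation=cv2.INTER_CUBIC))
cv2.imwrite("pics/c3.png",cv2.resize(np.vstack([np.hstack(b[:2]),np.hstack(b[2:])]),(600,600)))
E
```

```text
time_s: 24.98
position: [0.4547, 0.3274, 0.1911]
tool_rot: [-0.001, 1.0, -0.001, 0.002]
ft_force: [0.2, -1.0, -0.4]
opening: 0.0701
finger_force: 0.0
time_s: 25.6
position: [0.4984, 0.4287, 0.1495]
tool_rot: [0.0, 1.0, -0.0, 0.0]
ft_force: [-0.1, 0.5, 0.5]
opening: 0.0703
finger_force: 0.0
t 25.6 pos [0.4984 0.4287 0.1495] delta tool [ 1.000e-04 -3.000e-04  1.055e-01] x-axis [ 1.    -0.001  0.   ] z [ 0. -0. -1.] j6 2.2
[229 180]
[238 161]
[221 254]
[344 168]
```

View pics/c3.png

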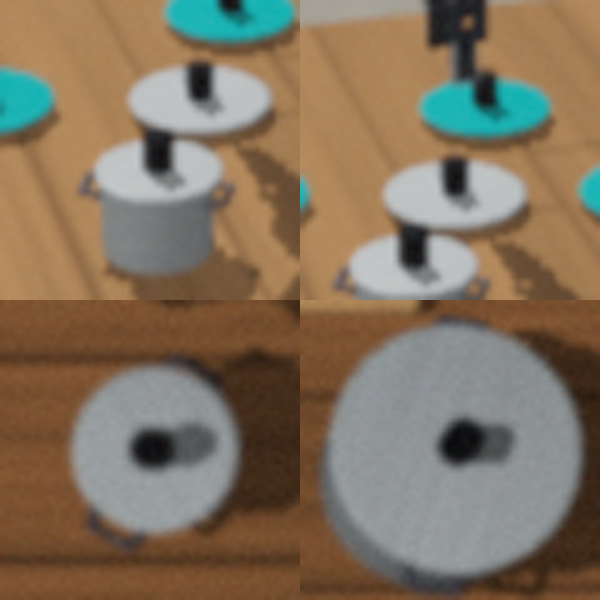

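Small and large lids sit level and concentric on their pots. Medium (steel) lid disc centre in side is at (238.6,169.6); grasp it.

To row units: 0.05 m is 0.8, 0.035 m is 0.56.

```bash

python3 - <<'E'
from h import *
print(plane(imaging.grab_frame("side"),[[238.6,169.6]],.014))
E
python3 -m crank '[[0.07, 0, 0, 0.8, 0, 0, 0], [0.07, 0, 0, 0.56, 0, 0, 0], [0.07, 0, 0, 0.32, 0, 0, 0], [0.07, 0, 0, 0, 0, 0, 0], [0.07, 0, 0, 0, 0, 0, 0]]'; python3 d.py .4985 .429 .044
```

```text
[[0.49731702 0.42271504 0.014     ]]
time_s: 26.38
position: [0.4997, 0.4299, 0.0461]
tool_rot: [-0.001, 1.0, -0.0, 0.001]
ft_force: [-0.5, -0.1, 0.3]
opening: 0.0699
finger_force: 0.0
t 26.375 pos [0.4997 0.4299 0.0461] delta tool [-0.0012  0.0009  0.0021] x-axis [ 1.    -0.     0.003] z [ 0.003  0.002 -1.   ] j6 2.2
```

To row units: 0.001 m is 0.016.

```bash

python3 -m crank '[[0, 0, 0.016, 0.016, 0, 0, 0], [0, 0, 0, 0, 0, 0, 0], [0, 0, 0, 0, 0, 0, 0], [0, 0, 0, 0, 0, 0, 0], [0, 0, 0, 0, 0, 0, 0], [0, 0, 0, 0, 0, 0, 0]]' 80
python3 d.py .4985 .429 .044
python3 -m crank '[[0, 0, 0, -0.16, 0, 0, 0], [0, 0, 0, -0.8, 0, 0, 0], [0, 0, 0, -0.8, 0, 0, 0], [0, 0, 0, -0.8, 0, 0, 0], [0, 0, 0, 0, 0, 0, 0], [0, 0, 0, 0, 0, 0, 0]]'
python3 d.py .4075 -.206 .2
```

```text
time_s: 27.12
position: [0.499, 0.4287, 0.0443]
tool_rot: [-0.001, 1.0, -0.0, 0.001]
ft_force: [-0.0, -0.4, 7.1]
opening: 0.0216
finger_force: 78.4
t 27.125 pos [0.499  0.4287 0.0443] delta tool [-0.0005 -0.0003  0.0003] x-axis [ 1.    -0.     0.001] z [ 0.001  0.001 -1.   ] j6 2.2
time_s: 27.88
position: [0.4978, 0.4275, 0.2019]
tool_rot: [0.001, 1.0, -0.0, -0.001]
ft_force: [-0.8, 0.6, -2.1]
opening: 0.0218
finger_force: 78.4
t 27.875 pos [0.4978 0.4275 0.2019] delta tool [-0.0902  0.6335  0.0028] x-axis [ 1.    -0.    -0.001] z [-0.001 -0.001 -1.   ] j6 2.2
```

To row units: 0.0528 m is 0.8448, -0.0075 m is -0.12.

```bash

python3 -m crank '[[0, -0.12, 0.8448, 0, 0, 0, 0], [0, -0.12, 0.8448, 0, 0, 0, 0], [0, -0.12, 0.8448, 0, 0, 0, 0], [0, -0.12, 0.8448, 0, 0, 0, 0], [0, -0.12, 0.8448, 0, 0, 0, 0], [0, -0.12, 0.8448, 0, 0, 0, 0], [0, -0.12, 0.8448, 0, 0, 0, 0], [0, -0.12, 0.8448, 0, 0, 0, 0]]'
python3 -m crank '[[0, -0.12, 0.8448, 0, 0, 0, 0], [0, -0.12, 0.8448, 0, 0, 0, 0], [0, -0.12, 0.8448, 0, 0, 0, 0], [0, -0.12, 0.8448, 0, 0, 0, 0], [0, 0, 0, 0, 0, 0, 0], [0, 0, 0, 0, 0, 0, 0], [0, 0, 0, 0, 0, 0, 0]]'
python3 d.py .4075 -.206 .125
python3 -m crank '[[0, 0, 0, 0.64, 0, 0, 0], [0, 0, 0, 0.32, 0, 0, 0], [0, 0, 0, 0.16, 0, 0, 0], [0, 0, 0, 0, 0, 0, 0], [0, 0, 0, 0, 0, 0, 0]]'
python3 d.py .4075 -.206 .125
```

```text
time_s: 28.88
position: [0.4363, 0.0042, 0.2002]
tool_rot: [-0.0, 1.0, 0.0, -0.002]
ft_force: [0.9, -0.3, -1.8]
opening: 0.0214
finger_force: 78.8
time_s: 29.75
position: [0.408, -0.2042, 0.2018]
tool_rot: [-0.001, 1.0, 0.001, -0.001]
ft_force: [-0.9, -0.3, -1.3]
opening: 0.0219
finger_force: 78.9
t 29.75 pos [ 0.408  -0.2042  0.2018] delta tool [-0.0004  0.0019  0.0768] x-axis [ 1.     0.001 -0.002] z [-0.002  0.001 -1.   ] j6 0.99
time_s: 30.38
position: [0.4091, -0.2057, 0.1341]
tool_rot: [0.001, 1.0, 0.0, 0.001]
ft_force: [0.1, -0.0, -1.7]
opening: 0.0217
finger_force: 78.9
t 30.375 pos [ 0.4091 -0.2057  0.1341] delta tool [-0.0016  0.0003  0.0091] x-axis [1.    0.    0.002] z [ 0.002 -0.001 -1.   ] j6 0.99
```

To row units: 0.008 m is 0.128, 0.005 m is 0.08.

```bash

python3 -m crank '[[0, -0.016, 0.008, 0.128, 0, 0, 0], [0, 0, 0, 0.08, 0, 0, 0], [0, 0, 0, 0.064, 0, 0, 0], [0, 0, 0, 0, 0, 0, 0], [0, 0, 0, 0, 0, 0, 0]]'
python3 -m crank '[[0, 0, 0, 0.04, 0, 0, 0], [0, 0, 0, 0, 0, 0, 0], [0, 0, 0, 0, 0, 0, 0]]'
python3 -m crank '[[0, 0, 0, 0.016, 0, 0, 0], [0, 0, 0, 0, 0, 0, 0]]'
python3 -m crank '[[0, 0, 0, 0.0112, 0, 0, 0], [0, 0, 0, 0, 0, 0, 0]]'
```

```text
time_s: 31.0
position: [0.4073, -0.2061, 0.116]
tool_rot: [0.0, 1.0, -0.0, 0.0]
ft_force: [1.1, 0.1, -2.2]
opening: 0.0215
finger_force: 78.9
time_s: 31.38
position: [0.4073, -0.2061, 0.1135]
tool_rot: [0.0, 1.0, -0.0, 0.0]
ft_force: [0.2, -0.0, -1.2]
opening: 0.0215
finger_force: 78.9
time_s: 31.62
position: [0.4073, -0.2061, 0.1125]
tool_rot: [0.0, 1.0, -0.0, 0.0]
ft_force: [-0.5, -1.1, -1.9]
opening: 0.0212
finger_force: 78.9
time_s: 31.88
position: [0.4073, -0.2061, 0.1123]
tool_rot: [-0.0, 1.0, -0.0, -0.0]
ft_force: [-2.2, 2.1, 3.6]
opening: 0.0218
finger_force: 79.4
```

Seated at .1123 as expected; release, withdraw up and aside, then check all.

To row units: -0.05 m is -0.8, -0.04 m is -0.64.

```bash

python3 -m crank '[[0.05, 0, 0, 0, 0, 0, 0], [0.05, 0, 0, 0, 0, 0, 0], [0.05, 0, 0, 0, 0, 0, 0], [0.05, 0, 0, 0, 0, 0, 0], [0.05, 0, 0, -0.64, 0, 0, 0], [0.05, 0, 0, -0.8, 0, 0, 0], [0.05, 0, 0, -0.8, 0, 0, 0], [0.05, 0, -0.8, 0, 0, 0, 0]]'
python3 -m crank '[[0.05, 0.32, -0.8, 0, 0, 0, 0], [0.05, 0.32, -0.8, 0, 0, 0, 0], [0.05, 0.32, -0.8, 0, 0, 0, 0], [0.05, 0.32, -0.8, 0, 0, 0, 0], [0.05, 0.32, -0.8, 0, 0, 0, 0], [0.05, 0.32, -0.8, 0, 0, 0, 0], [0.05, 0, 0, 0, 0, 0, 0], [0.05, 0, 0, 0, 0, 0, 0]]'
python3 - <<'E'
from h import *
f=imaging.grab_frame("side");t=imaging.grab_frame("top")
cv2.imwrite("pics/fin.png",np.vstack([cv2.resize(f["image"][130:340,180:460],(400,300)),cv2.resize(t["image"][110:320,180:460],(400,300))]))
E
```

```text
time_s: 32.88
position: [0.4096, -0.1583, 0.2576]
tool_rot: [0.003, 1.0, -0.002, 0.004]
ft_force: [1.1, 0.0, -0.6]
opening: 0.0498
finger_force: 0.0
time_s: 33.88
position: [0.5271, 0.1438, 0.2514]
tool_rot: [0.0, 1.0, 0.0, -0.0]
ft_force: [-0.3, 0.4, -0.1]
opening: 0.0496
finger_force: 0.0
```

View pics/fin.png

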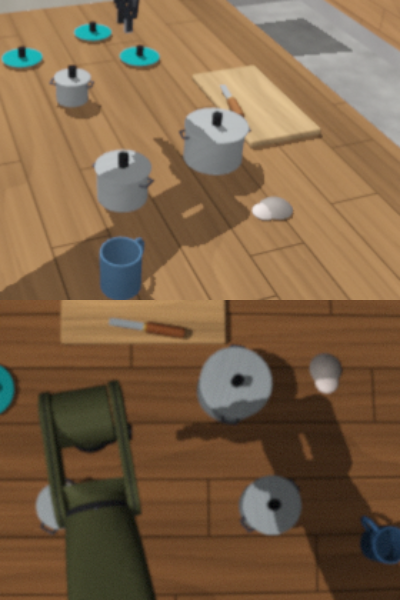

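All three pots wear their own lids, level, knobs up (side crop (73,75), (123,163), (216,122)); knife, shell and mug are in place and the gripper is clear.

```bash
python3 -c "
from plant import manip
print(manip.hand_in())"
```

```text
the job is handed in; nothing more can be done
None
```

The job is handed in at about 34 s on the robot's clock: the steamer plate stands on the floor of the large pot, all three pots are closed with their own lids seated level and knobs up, and the knife, shell and mug were not touched.

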